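# Dock the nail file and press the cleaning pedal

### The job

Clean the glass nail file in the white cleaning dock: pick it up, slide its blade flat and tip first fully home into the slot in the dock's front, and let go. Then press the dock's spring pedal all the way down to its stop, hold it down for a good second, and let it come back up with the file still home in its slot. Leave the other things on the desk where they are.

Things in the scene. Friction and masses are not known exactly. Their poses are not given: they have to be found in the camera images.
- dock: White file-cleaning dock fixed to the desk, a block 130 (x) x 200 (y) x 65 mm high. Origin: centre of its underside; x points from its front face (local x = -65 mm) to its back, y left, z up. In the front face are the slot (local y = +55 mm) and the pedal (y = -55 mm). Behind the 12 mm front plate the slot's roof is open and shows a small brush roller; the blade passes under it.
- slot_mouth (a point): Centre of the slot's mouth in the dock's front face, 34 mm above the desk; axes as the dock's: the file goes in along +x, level. The slot is 22 mm wide (y) and 8 mm high (30 to 38 mm above the desk), bevelled outwards by 5 mm all round. The level channel floor behind it is 30 mm above the desk. Nothing stands in front of the slot.
- slot_end (a point): Middle of the foot of the channel's back wall, on the channel floor (30 mm above the desk), 89 mm behind the mouth; axes as the dock's. When the file is home its tip touches this wall.
- file: Loose glass nail file, 40 g, lying flat on the desk: white handle 44 long x 24 wide x 10 mm thick, pale frosted glass blade 95 x 18 x 4 mm, its last 12 mm only 12 mm wide. Undersides in one plane. Origin: underside of the handle's middle; x points to the blade's tip, z up; the blade begins 22 mm ahead. When home, the handle stays outside, its shoulder 6 mm in front of the dock's face.
- file_tip (a point): Tip of the blade, at its underside, 117 mm ahead of the file's origin; axes as the file's.
- pedal (a joint): Angle of the dock's pedal, rad: 0 at rest (its free end, towards the robot, sloping up by 0.35 rad), 0.35 fully down at its stop (plate level). A spring returns it. At the pad the force is about 3 N to start it and 11 N at the stop.
- pedal_pad (a point): Point to press: middle of the rubber tread on the pedal, 55 mm from the hinge; moves with the pedal. At rest about 45 mm above the desk, at the stop 26 mm. x axis as the dock's at rest. The pedal is a steel plate 75 long x 50 mm wide with black rubber tread, sticking out of the dock's front face towards the robot.
- pedal_hinge (a point): Middle of the pedal's hinge line, 3 mm in front of the dock's front face, 20 mm above the desk; the line runs along the dock's y axis.
- pencil: Bystander: teal plastic brow pencil, 130 mm long, 9 mm thick, lying on the desk; it may lie where the file could have been. Origin under its middle, x along it.
- blender_case: Bystander: hard silicone makeup blender case, egg-shaped, 68 mm across, 74 mm high. Origin: centre of its underside.
- polish: Bystander: nail polish bottle, 30 mm across, 65 mm high. Origin: centre of its underside.
- lipstick: Bystander: upright metal lipstick tube, 20 mm across, 72 mm high. Origin: centre of its underside.
- cream: Bystander: cream jar, 54 mm across, 45 mm high. Origin: centre of its underside.
- compact: Bystander: round flat powder compact, 68 mm across, 15 mm high. Origin: centre of its underside.
- mirror: Bystander: small rectangular mirror on a foot, 120 mm wide, 160 mm high. Origin: centre of its underside.
Mind the look-alikes: they are no part of the job. Of the things that look like the file, the smallest one is meant.

How it is judged:
By the outcome, as a careful person would: the job done as asked, in the order asked, and still so for the second after the job is handed in, with the robot touching nothing.
It also fails if it takes over 58 s, if anything falls off the work surface, if the arm or the gripper's body presses on something with over 40 N, if the wrist force passes 120 N, or if a joint passes its speed limit or range.

### The arm

A 6-joint arm with a two-finger parallel gripper is mounted at the origin on the work surface. World frame = base frame: x ahead of the robot, y to its left, z up, the work surface at z = 0. Lengths are in m, angles in rad, forces in N, time in s.
With the tool pointing down it reaches from about 0.25 to 0.725 m from the base axis. Payload 4 kg.
Tool frame: the origin (TCP) lies midway between the tips of the shut fingers; the grasp point (between the pads) lies 19 mm behind it; z points along the fingers, y is the line along which they close (so a half turn about z gives the same grasp; the last joint's range is limited). The gripper opens to 85 mm and grips with 20 to 120 N. Pads are 22 mm wide; open, the fingers measure 114 mm over their backs; the gripper's body (76 mm by 85 mm) begins 54 mm behind the grasp point. The pads swing forward as they close: fully open they stand 13 mm farther back than shut.
Start: joints at [-1.132, 0.241, 0.005, 1.335, 0, 1.571], TCP at [0.212, -0.453, 0.231] pointing down, gripper open.
Joint ranges: [-2.72, 2.72], [-1.05, 1.87], [-1.09, 1.28], [-1.99, 2.15], [-1.42, 1.44], [-3.14, 3.14]. Speed limits (rad/s): [2.79, 2.79, 3.14, 3.14, 3.14, 3.14].

### API

Orientations are given as a unit quaternion [x, y, z, w].
In Python, from workcell import monitor, vision, job gives the robot as it stands.
- The arm moves only by the tool move_arm, never from a script. Its argument "moves" is a list that holds one entry, the list of rows, each a list of 5 numbers: the shift along the world's x, y, z in m, then the turn about the world's z in degrees, then the opening in per cent of the stroke, from 0 (shut) to 100 (fully open). In form: [[[x, y, z, turn, gripper], ...]]. A call has 1 to 5 rows; each row is the pose to reach, as a shift and turn from the pose commanded when the call began; what a row does not reach only later rows make up. A row lasts 1/8 s, in which the tool goes at most 62.5 mm and 10.7 degrees, less where a joint would pass 70% of its speed; a pose out of reach is approached as far as the arm can. A call with a gripper value outside its range is refused whole. The fingers move at their own pace and stop on an object; the grip force is fixed at half the most. Time passes only in rows, so rows that repeat a pose let the fingers close. It gives the time, the measured TCP pose, the force, the opening and the grip force at its end, in the units of the state.
- monitor.get_obs(): the state, without advancing time (a new reading comes with each control period).
- vision.camera(name): name is "scene" or "side" or "wrist"; returns a dict with "color" (400x640x3 uint8, red, green, blue), "camera_matrix" (3x3 intrinsics, pixels), "eye" and "attitude" of the camera in the world; the wrist camera has in their place "hand_eye" (4x4, takes a point from camera to tool coordinates, whose origin is the TCP and whose axes are the flange's). Camera axes: x right, y up, looking along -z (the intrinsics and any distortion apply to the point x, -y, -z); pixel columns grow to the right and rows downward; lengths in m; the calibration is good to about 2 mm. The wrist camera is an equidistant fisheye: a pixel r from the principal point sees the ray r / f radians off the axis. A picture is of the moment at which its call begins: read the wrist's pose just before it. There is no depth.
- job.job_done(): hands the job in; it is judged then, once.
The state is a dict: "clock": time; "joint_pos": joint angles; "joint_vel": joint speeds; "tau": joint torques, N m; "eef_pos": TCP position; "tool_rot": TCP orientation; "ft_force": force on the tool from outside, world axes, zero at the start; "ft_torque": the same for the moment, N m; "grip_width": finger opening in m; "grasp_force": force on a finger pad.
Only numpy, scipy, OpenCV 4.12 (cv2) and the standard library are available. Lean on these libraries where they do the work, as an engineer would, in place of code of your own. Each camera call takes 0.05 s, during which the arm holds its last target. There are 200 camera calls.

## Working session

There is one attempt and no reset: what is moved stays moved. The work goes in short steps, Python scripts to look and compute and a tool call to move; the robot and the scene stay as the last step left them, time stands still between calls to the robot, and variables do not carry over. Pictures are saved under pics/ and viewed, at most 10 in all, crops included, and the job is handed in when it is done.

Besides the shell and the picture viewer there is one more tool, called in YAML: its name, and indented under it one key for each argument. move_arm: Moves the arm, as the interface text tells. Its arguments: {"type":"object","properties":{"moves":{"type":"array","items":{"type":"array","items":{"type":"array","items":{"type":"number"}}}}},"required":["moves"]}

```bash
mkdir -p pics; ls; cat > h.py <<'E'
import numpy as np, cv2
from workcell import monitor, vision, job
from scipy.spatial.transform import Rotation as R
def snap(name, fn=None):
    o=monitor.get_obs(); c=vision.camera(name)
    if fn: cv2.imwrite('pics/'+fn, c['color'][:,:,::-1])
    c['obs']=o; return c
E
python3 - <<'E'
from h import *
a=snap('scene','s0.png'); b=snap('side','d0.png'); w=snap('wrist','w0.png')
for c in (a,b,w): print({k:(np.round(v,4).tolist() if not isinstance(v,dict) else 0) for k,v in c.items() if k not in('color','obs')})
print(monitor.get_obs())
im=np.hstack([cv2.resize(x['color'][:,:,::-1],(800,500)) for x in (a,)]); cv2.imwrite('pics/s0b.png',im)
E
```

```text
pics
{'camera_matrix': [[424.1169, 0.0, 318.9272], [0.0, 424.1169, 199.4023], [0.0, 0.0, 1.0]], 'eye': [1.148, -0.5998, 0.8984], 'attitude': [0.3658, 0.1501, 0.33, 0.8572]}
{'camera_matrix': [[509.8282, 0.0, 311.9409], [0.0, 509.8282, 196.0592], [0.0, 0.0, 1.0]], 'eye': [-0.0981, 0.9082, 0.8401], 'attitude': [-0.1381, 0.4318, 0.8522, -0.2612]}
{'camera_matrix': [[309.7069, 0.0, 319.7617], [0.0, 309.7069, 202.1818], [0.0, 0.0, 1.0]], 'hand_eye': [[0.0015, 0.9465, 0.3226, 0.0829], [1.0, -0.002, 0.0012, 0.0002], [0.0018, 0.3226, -0.9465, -0.1421], [0.0, 0.0, 0.0, 1.0]]}
{'clock': 0.15, 'joint_pos': array([-1.13201224e+00,  2.41247172e-01,  4.01730257e-03,  1.33519377e+00,
        3.34296891e-05,  1.57082515e+00]), 'joint_vel': array([-0.00190027, -0.00221014,  0.00077203,  0.00122611, -0.00013719,
        0.0019157 ]), 'tau': array([-4.25230326e-05, -3.72635615e+01,  2.52638358e+01,  1.23410532e-02,
        1.34644594e-05, -8.48953420e-06]), 'eef_pos': array([ 0.21222274, -0.45219125,  0.23060759]), 'tool_rot': array([ 9.76032760e-01,  2.17622124e-01, -1.60778382e-04, -7.97788073e-04]), 'ft_force': array([ 0.08763311, -0.37681229,  0.65497121]), 'ft_torque': array([0.01155727, 0.01237159, 0.0217584 ]), 'grasp_force': 0.0, 'grip_width': 0.08529585585343107}
```

View pics/s0b.png

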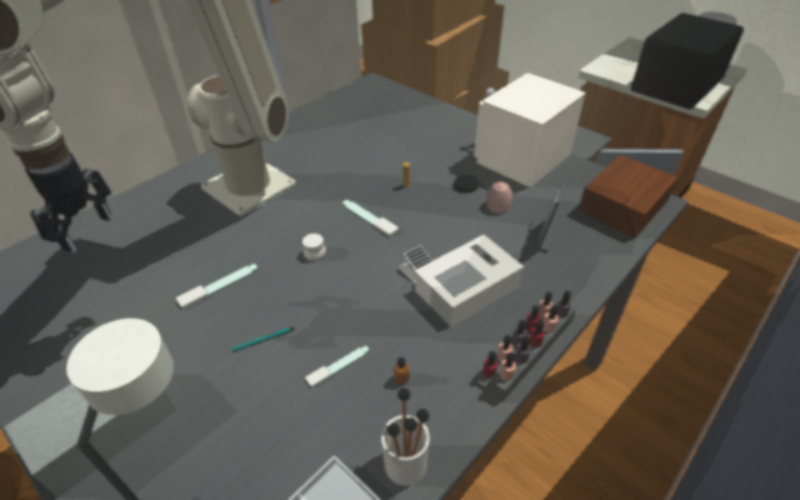

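View pics/d0.png

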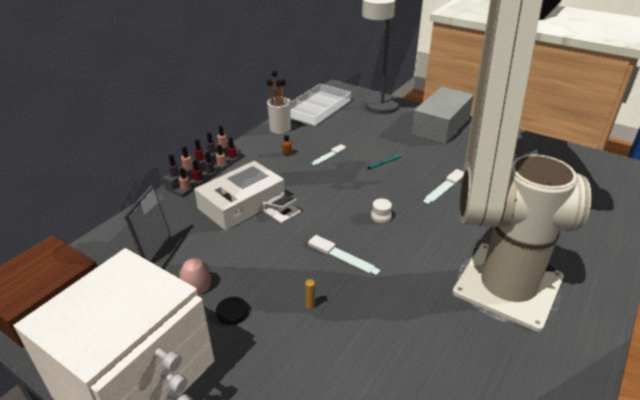

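The scene picture (800 px wide) shows three file look-alikes: A at (370,217), B at (217,285) and C at (338,366). The dock is at (465,277) with its pedal at (412,262). The side view shows the same three files at (343,255), (445,187) and (328,155), with the dock at (240,193). I'll measure all three by casting rays onto the desk.

```bash
cat >> h.py <<'E'
def ray(c,px):
    K=c['camera_matrix']; px=np.atleast_2d(px).astype(float)
    p=np.c_[(px[:,0]-K[0,2])/K[0,0],(px[:,1]-K[1,2])/K[1,1]]
    if 'hand_eye' in c:
        r=np.hypot(p[:,0],p[:,1])+1e-12
        d=np.c_[p[:,0]/r*np.sin(r),-p[:,1]/r*np.sin(r),-np.cos(r)]
        T=c['hand_eye']; Rt=R.from_quat(c['obs']['tool_rot']).as_matrix()
        return Rt@T[:3,3]+c['obs']['eef_pos'], d@(Rt@T[:3,:3]).T
    d=np.c_[p[:,0],-p[:,1],-np.ones(len(p))]
    return np.array(c['eye']), R.from_quat(c['attitude']).apply(d)
def onz(c,px,z):
    e,d=ray(c,px); return (e+d*((z-e[2])/d[:,2])[:,None])[:,:2]
def blob(c,seed,z,win=60,lo=110):
    """bright blob nearest seed, min-area rect in world mm at plane z"""
    v=c['color'].min(2); g=c['color'][:,:,1]
    m=(g>lo).astype(np.uint8)
    n,l,s,ce=cv2.connectedComponentsWithStats(m)
    ys,xs=np.nonzero(l>0); i=np.argmin(np.hypot(xs-seed[0],ys-seed[1])); k=l[ys[i],xs[i]]
    ys,xs=np.nonzero(l==k); P=onz(c,np.c_[xs,ys],z)
    r=cv2.minAreaRect((P*1000).astype(np.float32))
    return r,P,np.c_[xs,ys],s[k]
E
python3 - <<'E'
from h import *
a=snap('scene'); b=snap('side')
for c,ss in((a,[(296,174),(174,228),(270,293)]),(b,[(343,255),(445,187),(328,155)])):
    for s in ss:
        r,P,_,st=blob(c,s,.005); print(s,np.round(r[0]),np.round(r[1]),st)
crop=a['color'][140:320,120:440,::-1]; cv2.imwrite('pics/c1.png',cv2.resize(crop,None,fx=2.5,fy=2.5,interpolation=3))
crop=b['color'][130:290,180:480,::-1]; cv2.imwrite('pics/c2.png',cv2.resize(crop,None,fx=2.6,fy=2.6,interpolation=3))
E
```

```text
(296, 174) [351. 132.] [198.  48.] [273 159  47  29 467]
(174, 228) [ 261. -274.] [197.  48.] [139 210  68  36 695]
(270, 293) [ 632. -239.] [145.  33.] [243 275  53  34 565]
(343, 255) [359. 121.] [ 46. 201.] [308 234  73  41 863]
(445, 187) [ 269. -283.] [215.  39.] [423 168  41  36 497]
(328, 155) [ 641. -246.] [157.  36.] [311 144  35  22 251]
```

View pics/c1.png

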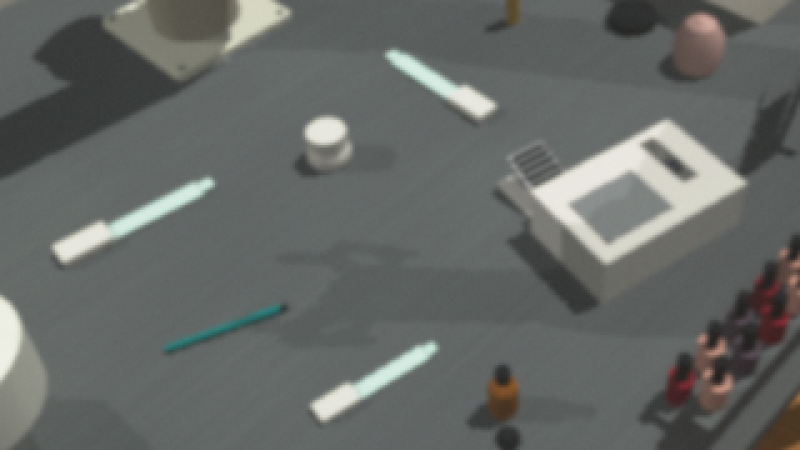

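View pics/c2.png

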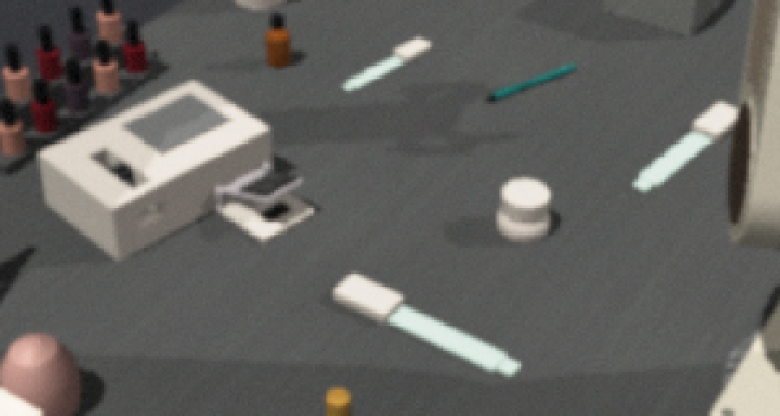

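C (original scene pixel 270,293; side 328,155) measures about 145 mm long. A and B measure about 198 mm, so C is the file. Next, the dock pose from its top corners at z = 65 mm.

```bash
python3 - <<'E'
from h import *
a=snap('scene'); b=snap('side')
# scene: top face mask
ca=np.array([(665,122),(745,185),(600,245),(530,190)])/2.5+[120,140]
cb=np.array([(195,83),(270,130),(115,215),(42,155)])/2.6+[180,130]
for c,k in((a,ca),(b,cb)):
    P=onz(c,k,.065)*1000; print(np.round(P).tolist(), np.round(np.linalg.norm(P-np.roll(P,-1,0),axis=1)))
    for f in ([(668,158),(620,205),(535,165)] if c is a else [(120,165),(175,120),(265,185)]):
        o=np.array([120,140]) if c is a else np.array([180,130]); s=2.5 if c is a else 2.6
        print(f,np.round(onz(c,np.array(f)/s+o,.065)*1000))
for c,s in((a,(270,293)),(b,(328,155))):
    r,P,px,_=blob(c,s,.003); ctr,vt=cv2.PCACompute((P*1000).astype(np.float32),None)
    print('file ctr',ctr,'axis',vt[0],np.degrees(np.arctan2(vt[0][1],vt[0][0])))
    t=(P*1000-ctr)@vt[0]; i=[t.argmin(),t.argmax()]; print(np.round(P[i]*1000),px[i].tolist())
crop=a['color'][170:260,310:430,::-1]; c2=b['color'][150:240,185:325,::-1]
cv2.imwrite('pics/c3.png',np.vstack([cv2.resize(crop,(480,290),interpolation=3),cv2.resize(c2,(480,300),interpolation=3)]))
E
```

```text
[[660.0, 204.0], [786.0, 178.0], [722.0, 4.0], [615.0, 15.0]] [129. 186. 108. 194.]
(668, 158) [[698. 157.]]
(620, 205) [[702.  63.]]
(535, 165) [[593.  49.]]
[[737.0, -12.0], [613.0, 16.0], [650.0, 213.0], [779.0, 180.0]] [127. 200. 133. 196.]
(120, 165) [[701. 149.]]
(175, 120) [[708.  56.]]
(265, 185) [[560.  95.]]
file ctr [[ 631.29895 -243.64798]] axis [0.2246336 0.9744433] 77.01866
[[ 608. -307.]
 [ 649. -167.]] [[243, 303], [295, 277]]
file ctr [[ 639.8183  -250.74448]] axis [0.11548115 0.9933097 ] 83.368614
[[ 635. -327.]
 [ 645. -169.]] [[343, 144], [313, 165]]
```

View pics/c3.png

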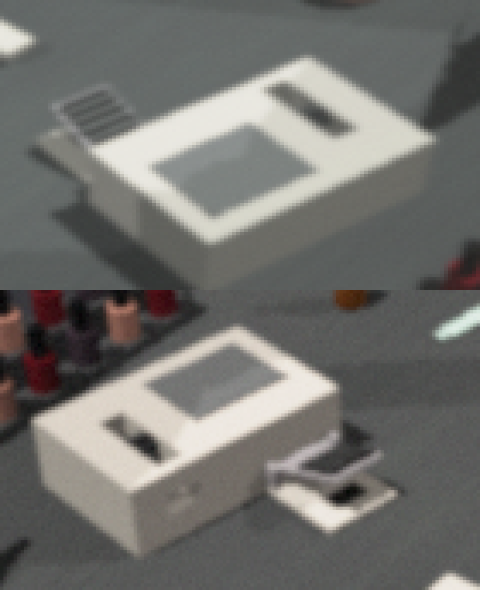

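The scene crop shows the pedal at (95,115), the grey window at (235,165) and the roller opening at (310,105). The front face therefore carries the pedal on the robot's side, and dock yaw is about -12.5°. I'm setting out above the file and turning +235°, because joint 6's range needs the half-turn grasp.

move_arm:
  moves:
    - [[0.05,0.02,0,10.6,100],[0.1,0.04,0,21.2,100],[0.15,0.06,0,31.8,100],[0.2,0.08,0,42.4,100],[0.25,0.1,0,53,100]]

```text
clock: 0.98
eef_pos: [0.4639, -0.3519, 0.2314]
tool_rot: [0.774, 0.633, -0.0, 0.0]
ft_force: [0.6, -1.2, 0.8]
grip_width: 0.0852
grasp_force: 0.0
```

```bash
python3 -c "
from h import *
o=monitor.get_obs();print(o['joint_pos'],o['eef_pos'],np.degrees(2*np.arctan2(o['tool_rot'][1],o['tool_rot'][0])))"
```

```text
[-6.48755259e-01  4.06284523e-01  2.38199135e-01  1.40243496e+00
 -2.17665017e-04  1.12295552e+00] [ 0.46394663 -0.3518668   0.23135117] 78.4884478708352
```

move_arm:
  moves:
    - [[0.03,0.01,0,10.6,100],[0.06,0.02,0,21.2,100],[0.09,0.03,-0.01,31.8,100],[0.12,0.04,-0.02,42.4,100],[0.15,0.05,-0.03,53,100]]

```text
clock: 1.6
eef_pos: [0.6133, -0.3022, 0.2007]
tool_rot: [0.411, 0.912, -0.0, -0.0]
ft_force: [0.0, 0.5, 0.4]
grip_width: 0.0851
grasp_force: 0.0
```

move_arm:
  moves:
    - [[0,0,0,10.6,100],[0,0,0,21.2,100],[0,0,0,31.8,100],[0,0,0,42.4,100],[0,0,0,53,100]]

```text
clock: 2.22
eef_pos: [0.6124, -0.3026, 0.2009]
tool_rot: [-0.039, 0.999, 0.0, -0.0]
ft_force: [0.5, 0.5, -0.3]
grip_width: 0.0857
grasp_force: 0.0
```

move_arm:
  moves:
    - [[0,0,0,10.6,100],[0,0,0,21.2,100],[0,0,0,31.8,100],[0,0,0,42.4,100],[0,0,0,53,100]]

```text
clock: 2.85
eef_pos: [0.6124, -0.3026, 0.201]
tool_rot: [-0.481, 0.877, 0.0, -0.0]
ft_force: [0.1, -0.4, -0.5]
grip_width: 0.0857
grasp_force: 0.0
```

move_arm:
  moves:
    - [[0,0,0,10.6,100],[0,0,0,21.2,100],[0,0,0,22.3,100]]

```text
clock: 3.22
eef_pos: [0.6124, -0.3026, 0.201]
tool_rot: [-0.639, 0.77, 0.0, -0.0]
ft_force: [0.2, 0.3, 0.1]
grip_width: 0.0859
grasp_force: 0.0
```

```bash
python3 - <<'E'
from h import *
w=snap('wrist','w1.png'); o=w['obs']
print(o['joint_pos'],o['eef_pos'],np.degrees(2*np.arctan2(o['tool_rot'][1],o['tool_rot'][0])))
cv2.imwrite('pics/w1.png',w['color'][:,:,::-1])
E
```

```text
[-4.59008120e-01  6.36043680e-01  5.34806398e-01  1.47000266e+00
  3.18635020e-05 -1.84435400e+00] [ 0.61235667 -0.30262447  0.20103871] 259.37447191939475
```

View pics/w1.png

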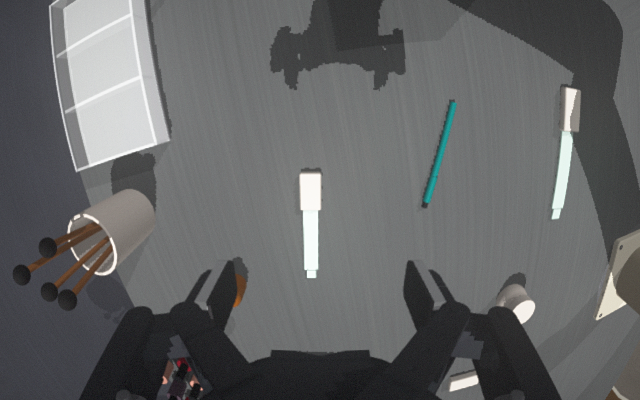

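The wrist view shows the file handle at (311,190) with its tip at (311,276), and the pencil clear of it at (440,150).

```bash
cat >> h.py <<'E'
def filefit(c,seed,z=.0,lo=150):
    col=c['color'].astype(int); m=(col.min(2)>lo).astype(np.uint8)
    n,l,s,_=cv2.connectedComponentsWithStats(m)
    ys,xs=np.nonzero(l); i=np.argmin(np.hypot(xs-seed[0],ys-seed[1])); k=l[ys[i],xs[i]]
    ys,xs=np.nonzero(l==k); sat=col[ys,xs,1]-col[ys,xs,0]
    out={}
    for nm,sel,zz in(('blade',sat>8,z+.004),('handle',sat<=8,z+.010)):
        P=onz(c,np.c_[xs,ys][sel],zz)*1000
        r=cv2.minAreaRect(P.astype(np.float32)); out[nm]=(np.round(r[0],1),np.round(r[1],1),round(r[2],1),int(sel.sum()))
    return out
E
python3 - <<'E'
from h import *
w=snap('wrist'); o=w['obs']; f=filefit(w,(311,190)); print(f)
d=f['blade'][0]-f['handle'][0]; print(np.linalg.norm(d),np.degrees(np.arctan2(d[1],d[0])))
E
```

```text
{'blade': (array([ 639.3, -216.9]), array([91.2, 18.3]), 79.3, 173), 'handle': (array([ 634.6, -242.7]), array([132.8,  23.5]), 79.4, 1576)}
26.224606765402573 79.67561199736936
```

```bash
python3 - <<'E'
from h import *
w=snap('wrist'); col=w['color'].astype(int)
m=(col.min(2)>150).astype(np.uint8); n,l,s,_=cv2.connectedComponentsWithStats(m); k=l[190,311]
ys,xs=np.nonzero(l==k); print(s[k])
print([ (y,col[y,311].tolist(),int((l[y]==k).sum())) for y in range(165,282,4)])
u=np.array([np.cos(np.radians(79.4)),np.sin(np.radians(79.4))]); v=np.array([-u[1],u[0]])
q=np.c_[xs,ys]
for z in(.004,.01):
    P=onz(w,q,z)*1000; t=P@u; s_=P@v; print(z,t.min(),t.max(),'mid lateral: tip half',(s_[t>t.max()-60].min()+s_[t>t.max()-60].max())/2,'handle',(s_[t<t.min()+40].min()+s_[t<t.min()+40].max())/2)
print('tcp',w['obs']['eef_pos'][:2]*1000@u,w['obs']['eef_pos'][:2]*1000@v)
E
```

```text
[ 299  173   22  105 1765]
[(165, [122, 124, 122], 0), (169, [83, 83, 82], 0), (173, [188, 181, 172], 19), (177, [251, 249, 244], 22), (181, [251, 248, 244], 22), (185, [251, 248, 244], 21), (189, [251, 249, 245], 21), (193, [251, 249, 246], 21), (197, [251, 248, 245], 21), (201, [252, 250, 246], 21), (205, [251, 249, 245], 21), (209, [249, 247, 243], 21), (213, [243, 251, 247], 15), (217, [248, 253, 251], 15), (221, [247, 253, 251], 16), (225, [246, 252, 250], 15), (229, [247, 253, 251], 16), (233, [247, 253, 250], 16), (237, [247, 253, 250], 16), (241, [247, 253, 251], 14), (245, [248, 253, 251], 15), (249, [247, 253, 250], 14), (253, [248, 253, 251], 15), (257, [247, 253, 251], 15), (261, [246, 252, 250], 15), (265, [247, 253, 250], 15), (269, [243, 249, 247], 15), (273, [246, 252, 250], 10), (277, [241, 253, 247], 9), (281, [115, 119, 117], 0)]
0.004 -186.79295739155592 -50.00804058159325 mid lateral: tip half -668.304514882511 handle -668.726138694698
0.01 -188.23281919958825 -53.86713532025647 mid lateral: tip half -668.1138259928639 handle -668.527911539379
tcp -184.7953258277966 -657.6200806282795
```

move_arm:
  moves:
    - [[0.014,0.016,-0.05,0,60],[0.014,0.016,-0.1,0,60],[0.014,0.016,-0.14,0,60],[0.014,0.016,-0.165,0,60],[0.014,0.016,-0.18,0,60]]

```text
clock: 4.0
eef_pos: [0.6255, -0.2862, 0.0194]
tool_rot: [-0.639, 0.77, 0.001, -0.001]
ft_force: [-0.9, 0.8, 0.0]
grip_width: 0.0513
grasp_force: 0.0
```

move_arm:
  moves:
    - [[0,0,-0.009,0,60],[0,0,-0.017,0,60],[0,0,-0.017,0,60]]

```text
clock: 4.38
eef_pos: [0.6265, -0.2867, 0.0044]
tool_rot: [-0.639, 0.769, -0.0, 0.0]
ft_force: [0.7, 0.1, 0.1]
grip_width: 0.051
grasp_force: 0.0
```

move_arm:
  moves:
    - [[0,0,0,0,20],[0,0,0,0,0],[0,0,0,0,0],[0,0,0,0,0],[0,0,0,0,0]]

```text
clock: 5.0
eef_pos: [0.6272, -0.287, 0.0056]
tool_rot: [-0.639, 0.769, -0.001, 0.0]
ft_force: [-1.6, 0.2, 5.7]
grip_width: 0.0213
grasp_force: 59.4
```

move_arm:
  moves:
    - [[0,0,0,0,0],[0,0,0.03,0,0],[0,0,0.08,0,0],[0,0,0.13,0,0],[0,0,0.13,0,0]]

```text
clock: 5.62
eef_pos: [0.6294, -0.288, 0.1401]
tool_rot: [-0.639, 0.769, -0.005, 0.002]
ft_force: [0.1, 0.2, -0.6]
grip_width: 0.0216
grasp_force: 58.9
```

```bash
python3 - <<'E'
from h import *
w=snap('wrist','w2.png'); o=w['obs']; print(o['joint_pos'])
E
```

```text
[-4.29107080e-01  6.67574084e-01  4.33124840e-01  1.32591058e+00
 -4.07506581e-05 -1.81560155e+00]
```

View pics/w2.png

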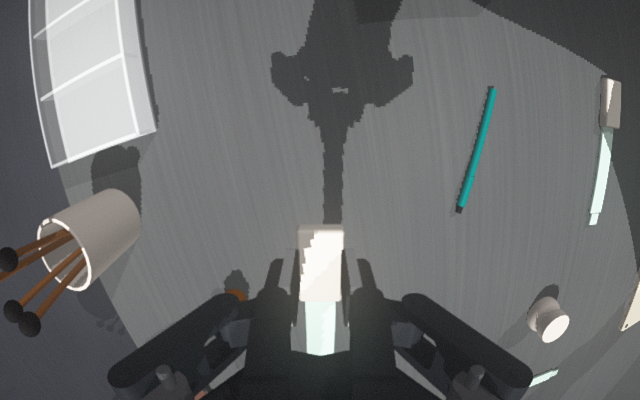

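The file is held at its handle, which spans (300–342, 228–300), and the blade runs forward under the gripper. I'm carrying it to a pre-insertion pose in front of the slot.

move_arm:
  moves:
    - [[-0.013,0.054,0,-10.2,0],[-0.026,0.108,0,-20.4,0],[-0.04,0.162,0,-30.6,0],[-0.053,0.216,0,-40.8,0],[-0.066,0.27,0,-51,0]]

```text
clock: 6.3
eef_pos: [0.5582, -0.015, 0.1319]
tool_rot: [-0.243, 0.97, 0.001, -0.002]
ft_force: [0.0, -0.4, 0.1]
grip_width: 0.0217
grasp_force: 58.9
```

move_arm:
  moves:
    - [[-0.013,0.054,0,-10.2,0],[-0.026,0.108,0,-20.4,0],[-0.04,0.162,0,-30.6,0],[-0.053,0.214,0,-40.9,0],[-0.053,0.214,0,-40.9,0]]

```text
clock: 6.92
eef_pos: [0.5048, 0.2002, 0.1321]
tool_rot: [0.106, 0.994, -0.001, -0.002]
ft_force: [0.2, -0.8, -0.4]
grip_width: 0.0209
grasp_force: 59.0
```

```bash
python3 - <<'E'
from h import *
w=snap('wrist','w3.png'); s=snap('side'); o=w['obs']; print(o['joint_pos'],o['eef_pos'],np.degrees(2*np.arctan2(o['tool_rot'][1],o['tool_rot'][0])))
E
```

```text
[ 3.77081220e-01  3.89787300e-01 -5.17208553e-02  1.13342581e+00
  6.91352087e-04  5.89273273e-01] [0.50482966 0.2001545  0.13208734] 167.8422089792612
```

View pics/w3.png

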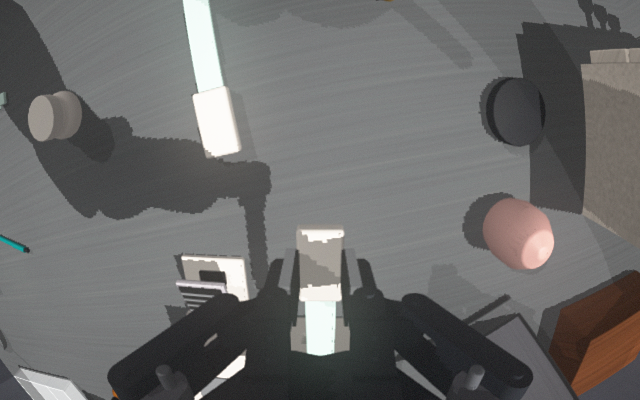

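The wrist view shows the pedal at (212,285), but the gripper hides the dock. I'll go up and forward so the wrist camera sits over the dock's front edge.

move_arm:
  moves:
    - [[0,0,0.05,0,0],[0.03,-0.01,0.09,0,0],[0.08,-0.03,0.1,0,0],[0.13,-0.04,0.1,0,0],[0.16,-0.05,0.1,0,0]]

```text
clock: 7.65
eef_pos: [0.6694, 0.144, 0.2327]
tool_rot: [0.11, 0.994, -0.0, -0.001]
ft_force: [0.6, 0.2, 0.7]
grip_width: 0.0216
grasp_force: 59.0
```

move_arm:
  moves:
    - [[0,0,0,0,0],[0,0,0,0,0]]

```text
clock: 7.9
eef_pos: [0.6669, 0.1458, 0.233]
tool_rot: [0.109, 0.994, -0.0, -0.001]
ft_force: [0.1, -0.7, -0.8]
grip_width: 0.0214
grasp_force: 59.0
```

```bash
python3 - <<'E'
from h import *
w=snap('wrist','w4.png'); o=w['obs']; print(o['eef_pos'],np.degrees(2*np.arctan2(o['tool_rot'][1],o['tool_rot'][0])))
import pickle; pickle.dump(w,open('w4.pkl','wb'))
E
```

```text
[0.66687912 0.14581911 0.23304725] 167.45272175330885
```

View pics/w4.png

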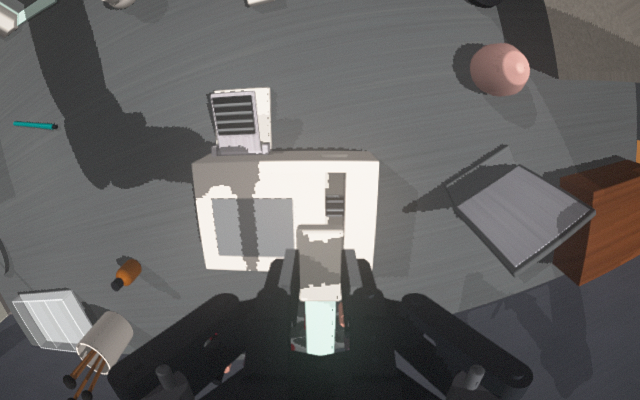

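The dock top spans (194–379, 160–270). The roller opening is at columns 326–345 from row 173, and the pedal is at (235,115).

```bash
python3 - <<'E'
from h import *
import pickle; w=pickle.load(open('w4.pkl','rb')); g=cv2.cvtColor(w['color'],cv2.COLOR_RGB2GRAY).astype(int)
for x in (215,275,300,315,360): print('col',x,list(zip(range(144,180,1),g[144:180,x].tolist()))[::1] if x in(300,) else g[144:180,x].tolist())
for y in (180,190,215): print('row',y,'316..352',g[y,316:353].tolist(),'370..385',g[y,370:386].tolist(),'190..208',g[y,190:209].tolist())
E
```

```text
col 215 [86, 112, 156, 136, 128, 123, 120, 121, 124, 121, 121, 125, 125, 125, 125, 129, 127, 126, 136, 142, 145, 144, 145, 147, 148, 147, 145, 145, 147, 146, 147, 146, 144, 147, 144, 147]
col 275 [114, 114, 118, 117, 105, 82, 84, 101, 113, 127, 133, 133, 136, 133, 134, 135, 165, 223, 248, 246, 246, 246, 246, 246, 246, 245, 246, 245, 245, 245, 245, 245, 244, 245, 245, 245]
col 300 [(144, 125), (145, 123), (146, 126), (147, 107), (148, 90), (149, 85), (150, 99), (151, 129), (152, 135), (153, 135), (154, 137), (155, 136), (156, 133), (157, 133), (158, 135), (159, 136), (160, 178), (161, 230), (162, 246), (163, 246), (164, 246), (165, 246), (166, 246), (167, 245), (168, 246), (169, 246), (170, 246), (171, 246), (172, 246), (173, 245), (174, 245), (175, 245), (176, 245), (177, 246), (178, 245), (179, 245)]
col 315 [123, 123, 121, 124, 110, 90, 101, 132, 134, 135, 133, 134, 135, 134, 134, 137, 181, 232, 247, 247, 246, 246, 246, 246, 246, 246, 246, 246, 246, 245, 245, 245, 246, 245, 246, 246]
col 360 [120, 120, 122, 122, 116, 109, 92, 122, 130, 131, 132, 134, 132, 131, 131, 134, 169, 222, 2
[... 576 characters left out ...]
 133, 136, 134, 134, 133, 132, 135, 134, 133, 134, 133, 132, 121, 133, 192, 244, 247, 246, 245, 246, 245, 246] 370..385 [246, 246, 246, 246, 246, 246, 247, 234, 133, 113, 118, 119, 114, 116, 117, 119] 190..208 [116, 115, 80, 76, 109, 144, 144, 144, 144, 144, 147, 144, 144, 147, 145, 146, 145, 142, 155]
row 215 316..352 [246, 246, 246, 245, 246, 246, 245, 246, 245, 179, 131, 136, 149, 148, 151, 148, 151, 150, 149, 149, 148, 148, 147, 145, 149, 147, 116, 106, 158, 223, 247, 246, 246, 246, 245, 246, 246] 370..385 [245, 245, 245, 246, 246, 238, 192, 121, 112, 114, 118, 115, 112, 116, 114, 113] 190..208 [112, 119, 118, 117, 118, 113, 88, 146, 240, 245, 244, 244, 244, 243, 243, 242, 244, 243, 243]
```

```bash
python3 - <<'E'
from h import *
import pickle; w=pickle.load(open('w4.pkl','rb'))
F=lambda p,z:onz(w,np.array(p,float),z)*1000
fr=F([(275,160.2),(300,160.1),(315,160.1),(360,160.3),(215,161.6)],.065)
A=np.polyfit(fr[:,1],fr[:,0],1); yaw=-np.degrees(np.arctan(A[0])); print('front edge',np.round(fr,1).tolist(),'yaw',yaw)
fr=F([(275,160.2),(300,160.1),(315,160.1),(360,160.3)],.065); print('yaw2',-np.degrees(np.arctan(np.polyfit(fr[:,1],fr[:,0],1)[0])))
R_=F([(378.2,180),(377.6,190),(376.2,215)],.065);L=F([(193.2,180),(194.3,190),(196.8,215)],.065)
for e in(R_,L): d=e[-1]-e[0]; print('side yaw',np.degrees(np.arctan2(d[1],d[0])))
for y in(-12,-12.5,-13):
    u=np.array([np.cos(np.radians(y)),np.sin(np.radians(y))]); v=np.array([-u[1],u[0]])
    S=F([(324.8,190),(344.8,190)],.065)
    print(y,'left',(R_@v).round(1),'right',(L@v).round(1),'slot',(S@v).round(1),'front',(fr@u).round(1),'tcp',w['obs']['eef_pos'][:2]*1000@u,w['obs']['eef_pos'][:2]*1000@v)
# bottom front edge at z=0
b=F([(300,150.3),(315,150)],0.0); print('bottom',b@u)
E
```

```text
front edge [[634.0, 106.2], [639.7, 131.3], [643.0, 146.2], [652.9, 191.2], [620.0, 42.8]] yaw -12.511164563191498
yaw2 -12.558831670078419
side yaw -12.320370779810567
side yaw -13.752602900655978
-12 left [342.5 342.4 342.3] right [142.9 142.8 141.6] slot [286.6 307.5] front [598.  598.4 598.6 598.9] tcp 621.9887090668269 281.2845758385595
-12.5 left [347.9 347.9 348.1] right [148.3 148.2 147.4] slot [292.1 313. ] front [595.9 596.1 596.1 596.1] tcp 619.5103858064655 286.7016719330751
-13 left [353.3 353.4 353.8] right [153.6 153.7 153.1] slot [297.5 318.5] front [593.8 593.7 593.6 593.2] tcp 616.9848844316926 292.0969345852624
bottom [593.91794576 593.45539647]
```

move_arm:
  moves:
    - [[-0.05,0.017,0,0,0],[-0.1,0.033,-0.01,0,0],[-0.148,0.05,-0.04,0,0],[-0.148,0.05,-0.1,0,0],[-0.148,0.05,-0.15,0,0]]

```text
clock: 8.57
eef_pos: [0.5176, 0.1979, 0.0842]
tool_rot: [0.107, 0.994, 0.0, 0.001]
ft_force: [1.3, 0.3, -0.9]
grip_width: 0.0219
grasp_force: 59.0
```

move_arm:
  moves:
    - [[0,0,-0.03,0,0],[0,0,-0.045,0,0],[0,0,-0.045,0,0],[0,0,-0.045,0,0]]

```text
clock: 9.07
eef_pos: [0.5206, 0.1979, 0.041]
tool_rot: [0.108, 0.994, 0.001, 0.001]
ft_force: [-0.3, 0.1, 0.7]
grip_width: 0.021
grasp_force: 59.0
```

```bash
python3 - <<'E'
from h import *
s=snap('side'); a=snap('scene'); o=s['obs']; u=np.array([.9763,-.2164]); v=np.array([.2164,.9763])
p=o['eef_pos'][:2]*1000; print(o['eef_pos'],p@u,p@v,np.degrees(2*np.arctan2(o['tool_rot'][1],o['tool_rot'][0])))
c1=s['color'][150:240,190:350,::-1]; c2=a['color'][130:250,240:420,::-1]
cv2.imwrite('pics/c5.png',np.vstack([cv2.resize(c1,(530,298),interpolation=3),cv2.resize(c2,(530,300),interpolation=3)]))
E
```

```text
[0.52060055 0.19787641 0.04103745] 465.4418669585377 305.844695773039 167.54701025129881
```

View pics/c5.png

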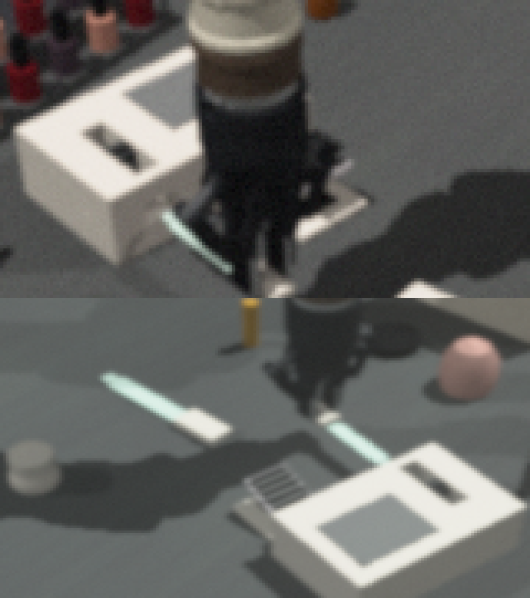

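The side crop shows the blade tip at about (165,213), right before the slot mouth. The scene crop shows the blade heading in line with the roller opening. Now I'll check tip height by casting the blade's edge pixels onto the file's vertical plane.

```bash
python3 - <<'E'
from h import *
s=snap('side'); o=s['obs']; u=np.array([.9763,-.2164,0]); v=np.array([.2164,.9763,0])
p=o['eef_pos']*1000; print(p, p@u,p@v)
col=s['color'].astype(int); m=((col[:,:,1]-col[:,:,0]>12)&(col[:,:,1]>120)).astype(np.uint8)
m[:205]=0; m[235:]=0; m[:,:232]=0; m[:,265:]=0
ys,xs=np.nonzero(m); print(len(xs))
for x in range(236,264,2):
    y=ys[xs==x]
    if len(y)==0: continue
    for yy,off,nm in((y.max()+.5,9,'low'),(y.min()-.5,-9,'top')):
        e,d=ray(s,(x,yy)); e=e*1000; S=p@v+off
        k=(S-e@v)/(d[0]@v); q=e+k*d[0]; print(x,yy,nm,'t %.1f z %.1f'%(q@u,q[2]),end=' | ')
    print()
E
```

```text
[520.72293189 197.83460449  41.03851581] 465.5703899951787 305.8303668227016
50
240 216.5 low t 571.8 z 44.3 | 240 214.5 top t 599.0 z 25.5 | 
242 219.5 low t 564.3 z 39.0 | 242 214.5 top t 589.6 z 30.8 | 
244 221.5 low t 556.2 z 37.2 | 244 216.5 top t 581.3 z 29.0 | 
246 222.5 low t 547.7 z 39.0 | 246 218.5 top t 573.1 z 27.1 | 
248 223.5 low t 539.3 z 40.7 | 248 220.5 top t 565.0 z 25.3 | 
250 225.5 low t 531.4 z 39.0 | 250 222.5 top t 556.9 z 23.5 | 
252 226.5 low t 523.1 z 40.7 | 252 225.5 top t 549.3 z 18.1 | 
256 229.5 low t 507.2 z 40.7 | 256 228.5 top t 532.9 z 18.1 | 
258 231.5 low t 499.5 z 39.0 | 258 229.5 top t 524.5 z 19.8 |
```

move_arm:
  moves:
    - [[-0.0006,-0.0028,-0.0035,0,0],[-0.0006,-0.0028,-0.0035,0,0],[0.0092,-0.005,-0.0035,0,0],[0.019,-0.0071,-0.0035,0,0],[0.0287,-0.0093,-0.0035,0,0]]

```text
clock: 9.85
eef_pos: [0.5493, 0.1879, 0.0358]
tool_rot: [0.109, 0.994, 0.0, 0.0]
ft_force: [0.5, -0.6, -0.7]
grip_width: 0.0211
grasp_force: 59.0
```

```bash
cat >> h.py <<'E'
def st():
    o=monitor.get_obs(); u=np.array([.9763,-.2164]); v=np.array([.2164,.9763]); p=o['eef_pos'][:2]*1000
    print('t %.1f s %.1f z %.1f'%(p@u,p@v,o['eef_pos'][2]*1000),'yaw %.2f'%np.degrees(2*np.arctan2(o['tool_rot'][1],o['tool_rot'][0])),np.round(o['ft_force'],1),np.round(o['ft_torque'],2))
E
python3 -c "
from h import *
st()"
```

```text
t 495.6 s 302.3 z 35.8 yaw 167.53 [ 0.5 -0.6 -0.7] [ 0.05 -0.01  0.03]
```

move_arm:
  moves:
    - [[0.0098,-0.0018,0.001,0,0],[0.0195,-0.0039,0.001,0,0],[0.0293,-0.006,0.001,0,0],[0.039,-0.0082,0.001,0,0],[0.0488,-0.0103,0.001,0,0]]

```text
clock: 10.48
eef_pos: [0.5975, 0.1776, 0.0368]
tool_rot: [0.108, 0.994, -0.0, -0.0]
ft_force: [-0.5, -0.4, -0.6]
grip_width: 0.0214
grasp_force: 59.0
```

```bash
python3 -c "
from h import *
st()"
```

```text
t 544.9 s 302.7 z 36.8 yaw 167.54 [-0.5 -0.4 -0.6] [-0.01 -0.03 -0.03]
```

move_arm:
  moves:
    - [[0.0098,-0.0022,0,0,0],[0.0176,-0.0039,0,0,0],[0.0205,-0.0045,0,0,0],[0.0225,-0.005,0,0,0],[0.0244,-0.0054,0,0,0]]

```text
clock: 11.1
eef_pos: [0.6208, 0.1725, 0.0367]
tool_rot: [0.108, 0.994, 0.0, -0.001]
ft_force: [-2.9, -0.0, 0.3]
grip_width: 0.0217
grasp_force: 59.0
```

```bash
python3 -c "
from h import *
st()"
```

```text
t 568.8 s 302.7 z 36.7 yaw 167.55 [-2.9 -0.   0.3] [ 0.14  0.74 -0.04]
```

move_arm:
  moves:
    - [[0.001,-0.0002,0,0,0],[0.002,-0.0004,0,0,0],[0.003,-0.0006,0,0,0],[0.003,-0.0006,0,0,0]]

```text
clock: 11.6
eef_pos: [0.6208, 0.1723, 0.0357]
tool_rot: [0.108, 0.994, -0.0, -0.004]
ft_force: [-7.0, 1.9, 0.2]
grip_width: 0.0214
grasp_force: 59.1
```

```bash
python3 -c "
from h import *
st()"
```

```text
t 568.8 s 302.5 z 35.7 yaw 167.61 [-7.   1.9  0.2] [0.4  1.54 0.04]
```

Forward motion stopped at t = 568.8, with tip 685.8 against a predicted 685, and the force rose to 7 N. The file is home, so I'm releasing it.

move_arm:
  moves:
    - [[-0.001,0.0002,0,0,40],[-0.001,0.0002,0,0,50],[-0.001,0.0002,0,0,50],[-0.001,0.0002,0,0,50]]

```text
clock: 12.1
eef_pos: [0.6238, 0.1719, 0.0371]
tool_rot: [0.109, 0.994, 0.0, 0.0]
ft_force: [0.5, -0.6, 0.4]
grip_width: 0.0429
grasp_force: 0.0
```

move_arm:
  moves:
    - [[0,0,0.02,0,50],[0,0,0.05,0,50],[0,0,0.1,0,50],[0,0,0.15,0,50],[0,0,0.15,0,0]]

```text
clock: 12.72
eef_pos: [0.6266, 0.1728, 0.193]
tool_rot: [0.109, 0.994, 0.002, 0.005]
ft_force: [-0.7, -0.2, -1.0]
grip_width: 0.0258
grasp_force: 0.0
```

```bash
python3 - <<'E'
from h import *
st(); w=snap('wrist','w6.png'); o=w['obs']; u=np.array([.9763,-.2164]); v=np.array([.2164,.9763])
col=w['color'].astype(int); m=(col.min(2)>150).astype(np.uint8); m[300:]=0
n,l,s,_=cv2.connectedComponentsWithStats(m)
for k in range(1,n):
    if s[k][4]>150:
        ys,xs=np.nonzero(l==k); P=onz(w,np.c_[xs,ys],.04)*1000
        print(s[k],'t',(P@u).min().round(1),(P@u).max().round(1),'s',(P@v).min().round(1),(P@v).max().round(1))
E
```

```text
t 574.3 s 304.3 z 193.0 yaw 167.54 [-0.7 -0.2 -1. ] [0.05 0.04 0.  ]
[ 61   0  27  30 639] t 336.5 378.7 s -7.2 39.8
[ 92   0  13  29 177] t 352.8 386.3 s 49.7 67.4
[216   0  35  32 850] t 386.6 420.4 s 205.0 239.5
[510  87  27  36 529] t 460.1 499.1 s 507.8 546.9
[189 126  60  29 800] t 514.6 542.6 s 174.3 235.7
[ 306  157   24   46 1066] t 546.9 592.9 s 291.5 314.5
[194 174  57  26 720] t 563.3 589.6 s 172.3 235.8
[ 166  213  199   87 9994] t 605.7 723.0 s 133.3 352.0
```

The handle's back is at t = 547 and its centre at s = 303, against 546 and 303 expected when home. Next, locate the pedal tread.

```bash
python3 - <<'E'
from h import *
u=np.array([.9763,-.2164]); v=np.array([.2164,.9763])
w=snap('wrist'); g=w['color'].max(2)
m=np.zeros_like(g); m[110:200,170:260]=(g[110:200,170:260]<70)
n,l,s,_=cv2.connectedComponentsWithStats(m.astype(np.uint8))
for k in range(1,n):
    if s[k][4]>25:
        ys,xs=np.nonzero(l==k); P=onz(w,np.c_[xs,ys],.045)*1000; print(s[k],'t',(P@u).min().round(1),(P@u).max().round(1),'s',(P@v).min().round(1),(P@v).max().round(1))
E
```

```text
[170 129  22  62 909] t 511.5 574.9 s 147.9 175.4
[184 144  42   9 294] t 527.9 536.1 s 169.4 213.1
[186 154  46  29 870] t 538.0 567.1 s 170.9 217.2
```

move_arm:
  moves:
    - [[-0.028,-0.05,0,0,0],[-0.057,-0.101,0,0,0],[-0.057,-0.101,-0.05,0,0],[-0.057,-0.101,-0.1,0,0],[-0.057,-0.101,-0.12,0,0]]

```text
clock: 13.45
eef_pos: [0.5619, 0.07, 0.0614]
tool_rot: [0.109, 0.994, -0.001, -0.005]
ft_force: [-0.8, 0.4, 1.1]
grip_width: -0.0002
grasp_force: 0.0
```

move_arm:
  moves:
    - [[0,0,0,0,0],[0,0,0,0,0]]

```text
clock: 13.7
eef_pos: [0.5664, 0.071, 0.0668]
tool_rot: [0.108, 0.994, -0.0, -0.0]
ft_force: [0.0, -0.3, -0.0]
grip_width: -0.0003
grasp_force: 0.0
```

```bash
python3 -c "
from h import *
st()"
```

```text
t 537.6 s 191.9 z 66.8 yaw 167.54 [ 0.  -0.3 -0. ] [-0.01  0.03 -0.01]
```

move_arm:
  moves:
    - [[0.001,0.001,-0.012,0,0],[0.001,0.001,-0.02,0,0],[0.001,0.001,-0.027,0,0],[0.001,0.001,-0.034,0,0],[0.001,0.001,-0.038,0,0]]

```text
clock: 14.32
eef_pos: [0.5661, 0.0725, 0.0291]
tool_rot: [0.108, 0.994, 0.0, -0.001]
ft_force: [-5.0, 1.0, 8.4]
grip_width: -0.0003
grasp_force: 4.4
```

move_arm:
  moves:
    - [[0,0,-0.003,0,0],[0,0,-0.004,0,0],[0,0,-0.004,0,0]]

```text
clock: 14.7
eef_pos: [0.5657, 0.0726, 0.026]
tool_rot: [0.108, 0.994, 0.0, -0.001]
ft_force: [-6.0, 1.3, 12.4]
grip_width: 0.0004
grasp_force: 6.3
```

move_arm:
  moves:
    - [[0,0,-0.001,0,0],[0,0,-0.002,0,0],[0,0,-0.003,0,0],[0,0,-0.003,0,0]]

```text
clock: 15.2
eef_pos: [0.5657, 0.0726, 0.0255]
tool_rot: [0.108, 0.994, 0.001, -0.001]
ft_force: [-11.8, 1.0, 27.0]
grip_width: -0.0002
grasp_force: 13.9
```

The tool stalled at z = 25.5 mm while the force rose to 27 N, so the pedal is at its stop. I'll hold it for about 1.5 s.

move_arm:
  moves:
    - [[0,0,0,0,0],[0,0,0,0,0],[0,0,0,0,0],[0,0,0,0,0],[0,0,0,0,0]]

```text
clock: 15.82
eef_pos: [0.5657, 0.0726, 0.0255]
tool_rot: [0.108, 0.994, 0.001, -0.001]
ft_force: [-13.0, -0.1, 28.1]
grip_width: -0.0
grasp_force: 13.8
```

move_arm:
  moves:
    - [[0,0,0,0,0],[0,0,0,0,0],[0,0,0,0,0],[0,0,0,0,0],[0,0,0,0,0]]

```text
clock: 16.45
eef_pos: [0.5657, 0.0726, 0.0256]
tool_rot: [0.108, 0.994, 0.001, -0.001]
ft_force: [-12.7, -0.3, 27.6]
grip_width: 0.0002
grasp_force: 13.8
```

move_arm:
  moves:
    - [[0,0,0,0,0],[0,0,0,0,0],[0,0,0.004,0,0],[0,0,0.01,0,0],[0,0,0.016,0,0]]

```text
clock: 17.08
eef_pos: [0.5681, 0.0721, 0.039]
tool_rot: [0.108, 0.994, 0.0, 0.001]
ft_force: [0.9, -0.2, 4.2]
grip_width: -0.0005
grasp_force: 2.2
```

move_arm:
  moves:
    - [[0,0,0.01,0,0],[0,0,0.03,0,0],[0,0,0.08,0,0],[0,0,0.13,0,0],[0,0,0.15,0,0]]

```text
clock: 17.7
eef_pos: [0.5685, 0.0721, 0.1912]
tool_rot: [0.109, 0.994, 0.001, 0.002]
ft_force: [1.0, -0.6, 0.1]
grip_width: -0.0
grasp_force: 0.0
```

move_arm:
  moves:
    - [[0.05,0.04,0,0,0],[0.057,0.1,0,0,0],[0.057,0.1,0,0,0],[0.057,0.1,0,0,0]]

```text
clock: 18.2
eef_pos: [0.6236, 0.172, 0.187]
tool_rot: [0.108, 0.994, -0.001, -0.001]
ft_force: [0.0, -0.1, 0.4]
grip_width: 0.0002
grasp_force: 0.0
```

```bash
python3 - <<'E'
from h import *
st(); w=snap('wrist','w7.png'); u=np.array([.9763,-.2164]); v=np.array([.2164,.9763])
col=w['color'].astype(int); m=(col.min(2)>150).astype(np.uint8); m[300:]=0
g=w['color'].max(2); d=np.zeros_like(m); d[110:200,170:260]=g[110:200,170:260]<70
for mm,z in((m,.04),(d,.045)):
  n,l,s,_=cv2.connectedComponentsWithStats(mm)
  for k in range(1,n):
    if s[k][4]>150:
        ys,xs=np.nonzero(l==k); P=onz(w,np.c_[xs,ys],z)*1000
        print(s[k],'t',(P@u).min().round(1),(P@u).max().round(1),'s',(P@v).min().round(1),(P@v).max().round(1))
E
```

```text
t 571.6 s 302.8 z 187.0 yaw 167.59 [ 0.  -0.1  0.4] [-0.03  0.01 -0.01]
[ 61   0  28  33 698] t 334.1 378.6 s -7.8 40.3
[ 92   0  14  32 200] t 348.8 386.8 s 49.1 67.9
[217   0  35  35 973] t 383.4 420.2 s 204.4 238.7
[515  92  27  37 538] t 460.1 499.9 s 508.1 547.6
[193 131  57  33 757] t 515.0 546.3 s 177.9 235.5
[ 308  163   25   47 1112] t 547.0 593.5 s 291.3 314.9
[195 177  58  30 796] t 560.6 590.7 s 172.5 235.7
[ 166  219  203   81 9496] t 606.3 713.6 s 132.8 352.1
[170 131  22  62 942] t 510.9 574.0 s 147.3 174.7
[184 147  42   9 304] t 528.2 536.4 s 168.9 212.5
[187 157  46  29 847] t 538.1 567.2 s 171.1 217.3
```

The file (back at 547.0) and the pedal are where they were before the press, and the arm touches nothing. I'm handing in the job.

```bash
python3 -c "
from h import *
print(job.job_done())"
```

```text
the job is handed in; nothing more can be done
None
```

The smallest glass file is fully home in the dock's slot, the pedal was held on its stop for over a second and came back up, and I handed the job in at about 18 s; no verdict was shown.

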